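Stop the turntable sander and raise its counterweighted guard

ROBOT

A 6-joint arm with a two-finger parallel gripper is mounted at the origin on the work surface. World frame = base frame: x ahead of the robot, y to its left, z up, the work surface at z = 0. Lengths are in m, angles in rad, forces in N, time in s.
With the tool pointing down it reaches from about 0.35 to 0.775 m from the base axis. Payload 5.5 kg.
Tool frame: the origin (TCP) lies midway between the tips of the shut fingers; the grasp point (between the pads) lies grip_point_offset behind it (grip_point_offset is the distance from the TCP to the grasp point, in m); z points along the fingers, y is the direction in which the jaws open and shut (so a half turn about z gives the same grasp; the last joint's range is limited). The gripper opens to 85 mm and grips with 20 to 120 N. Pads are 22 mm wide; open, the fingers measure 114 mm over their backs; the gripper's body (76 mm by 85 mm) begins 54 mm behind the grasp point. The pads swing forward as they close: fully open they stand 13 mm farther back than shut.
Start: joints at [-1.274, 0.313, 0.046, 1.304, 0, 1.431], TCP at [0.243, -0.521, 0.231] pointing down, gripper open.
Joint ranges: [-2.76, 2.76], [-0.86, 1.69], [-1.03, 1.26], [-2.2, 2.34], [-1.47, 1.5], [-3.14, 3.14]. Speed limits (rad/s): [2.57, 2.57, 3.14, 3.14, 3.14, 3.14].

INTERFACE

Orientations are given as a unit quaternion [w, x, y, z].
In Python, from workcell import * gives the robot as it stands.
- The arm moves only by the tool send_rows, never from a script. Its argument "series" is one flat list of numbers, 7 for each row, row after row: the shift along the tool's x, y, z in cm, then the turn, a rotation vector about the tool's x, y, z in degrees, then the opening, from 0 (shut) to 1 (fully open). A call has 1 to 10 rows; each row is the pose to reach, as a shift and turn from the pose commanded when the call began, along the tool's axes at that moment; what a row does not reach only later rows make up. A row lasts 1/12 s, in which the tool goes at most 41.7 mm and 7.16 degrees, less where a joint would pass 70% of its speed; a pose out of reach is approached as far as the arm can. A call with a gripper value outside its range is refused whole. The fingers move at their own pace and stop on an object; "newtons" is the grip in N (left out, the last holds). Time passes only in rows, so rows that repeat a pose let the fingers close. It gives the time, the measured TCP pose, the force and the opening at its end, in the units of the state.
- get_state(): the state, without advancing time (a new reading comes with each control period).
- read_camera(name): name is "scene" or "top" or "wrist"; returns the picture (384x512x3 uint8, blue, green, red); there is no depth.
- camera_info(name): a dict with "K" (3x3 intrinsics, pixels), "xyz" and "attitude" of the camera in the world. Camera axes: x right, y down, z forward; pixel columns grow to the right and rows downward; lengths in m; the calibration is good to about 2 mm. The wrist camera is an equidistant fisheye: a pixel r from the principal point sees the ray r / f radians off the axis. A picture is of the moment at which its call begins: read the wrist's pose just before it. camera_info takes no time and is no camera call; for the wrist camera it gives the pose at the moment of the call.
- hand_in(): hands the job in, once; it reports no verdict.
Trained networks look in the newest picture that a camera, given by its name, has taken for a name from the list of things; names that differ only in an ending like _2 or _b are one class to them, and where a whole thing is asked for, a point or a joint stands for the part that bears it (a point fixed in the world has none). Each returns a list of dicts, best first, with "p" (0 to 1); they miss things now and then, are a little off and sometimes report something else, mostly with a low value. They report only what shows in the picture. A call takes as long as a camera call. They do not tell look-alikes from the thing itself.
- silhouettes(camera, label): "pixels" (384x512 bool, what is visible of it) and "box" ([left, top, width, height] in pixels, round what is visible of it).
The state is a dict: "clock": time; "joint_pos": joint angles; "qvel": joint speeds; "tau": joint torques, N m; "tcp_pos": TCP position; "orientation": TCP orientation; "wrist_force": force on the tool from outside, world axes, zero at the start; "ft_torque": the same for the moment, N m; "finger_gap": finger opening in m.
Only numpy, scipy, OpenCV 4.12 (cv2) and the standard library are available. Lean on these libraries where they do the work, as an engineer would, in place of code of your own. Each camera call takes 0.05 s, during which the arm holds its last target. There are 200 camera calls.

TASK

Press the red stop button all the way down while the sander's guard is still closed, then push the guard up from under its black front bumper past its balance point, so that the counterweight keeps it fully raised by itself. Only push: do not grip the guard, do not fling it up, and leave the plywood ring on the turntable and the loose things on the bench where they are.

Things in the scene. Friction and masses are not known exactly. Their poses are not given: they have to be found in the camera images.
- machine: Green bench sander, fixed to the bench: base 240 (x) x 200 (y) mm, its top 50 mm above the bench, with a plywood turntable (170 mm across, top at 62 mm) and two green brackets at the back, 120 mm high, at y = +-88 mm. They carry the guard's hinge: its axis is parallel to y, at x = +80 mm, z = 100 mm. Origin: centre of the base on the bench. Its front is its -x side, towards the robot; z is up.
- guard (a joint): Angle, rad: 0 = closed, on its stop; grows as the front rises; 1.40 = fully raised, on the upper stop. Balances near 0.72: below it falls shut, well above it the counterweight carries it on to 1.40 in about 2 s (damped hinge). Raising takes 3 to 5 N at the bumper. Yellow frame 160 mm wide, clear panel, dark steel counterweight (60 mm across, 90 long) above the hinge.
- bumper_mid (a point): Centre of the black rubber bumper: level round bar 26 mm across, 190 mm long, parallel to the hinge, under the guard's front edge, moving with it. Closed: machine x = -137 mm, 136 mm above the bench (9.4 degrees above level seen from the hinge), 220 mm from the hinge. Free in front and below, down to base top or bench; behind it the guard's panel runs to the hinge, on its upper side.
- stop_box: Yellow control box 80 x 80 x 45 mm, fixed to the bench to the left or to the right of the machine, with the stop button upright in the middle of its top. Origin: centre of its underside.
- stop_top (a point): Centre of the top of the red stop button, 30 mm across; it faces up, 67 mm above the bench when not pressed, and goes down with the button.
- stop (a joint): How far the stop button is pressed, m: 0 = out, 0.006 = fully down (about 5 N). It springs back when released.
- workpiece: Loose plywood ring 110 mm across, 44 mm hole, 12 mm thick, lying on the turntable under the guard. Origin: centre of its underside. To be left alone.
- model_house: Loose plywood model house, 84 x 70 mm, 110 mm high to the chimney, on the bench at the other side of the machine from the stop box. Origin: centre of its underside. To be left alone.
- glue: Loose white glue bottle, 52 mm across, 130 mm high, orange cap. Origin: centre of its underside. To be left alone.
- sanding_block: Loose wooden sanding block with a cork sole, 105 x 55 x 34 mm. Origin: centre of its underside. To be left alone.
- strip_mid (a point): Middle of a yellow strip, 25 x 170 x 4 mm, on top of the guard, just above and behind the bumper, moving with the guard. Pressing on it and on the bumper at once (from above and below) counts as gripping the guard; push on the bumper from below and in front only.
Things that resemble listed ones, but are neither listed nor needed, are in the scene too. Leave any blue or pink look-alike of the stop_box alone.

How it is judged:
By the outcome, as a careful person would: the job done as asked, in the order asked, and still so for the second after the job is handed in, with the robot touching nothing.
It also fails if it takes over 51 s, if anything falls off the work surface, if the arm or the gripper's body presses on something with over 40 N, if the wrist force passes 120 N, or if a joint passes its speed limit or range.

## Working session

There is one attempt and no reset: what is moved stays moved. The work goes in short steps, Python scripts to look and compute and a tool call to move; the robot and the scene stay as the last step left them, time stands still between calls to the robot, and variables do not carry over. Pictures are saved under pics/ and viewed, about 8 in all and at most 12, crops included, and the job is handed in when it is done.

Besides the shell and the picture viewer there is one more tool, called after "Request:" in YAML: its name, and indented under it one key for each argument. send_rows: Moves the arm, as the interface text tells. Its arguments: {"type":"object","properties":{"series":{"type":"array"},"newtons":{"type":"number"}},"required":["series"]}

```bash
mkdir -p pics; ls; python3 - <<'E'
from workcell import *
import cv2,numpy as np
s=get_state();print({k:np.round(v,3).tolist() for k,v in s.items()})
a=read_camera("scene");b=read_camera("top")
cv2.imwrite("pics/a.png",cv2.resize(a,(800,600)));cv2.imwrite("pics/b.png",cv2.resize(b,(800,600)))
for c in("scene","top"):
  print(c,camera_info(c))
  for l in("stop_top","stop_box","bumper_mid","machine","strip_mid","model_house","glue","sanding_block"):
    for d in silhouettes(c,l)[:3]:
      m=np.argwhere(d["pixels"]);print(c,l,round(d["p"],2),d["box"],m.mean(0)[::-1].round(1) if len(m) else None)
E
```

```text
pics
{'clock': 0.0, 'joint_pos': [-1.274, 0.314, 0.045, 1.304, 0.0, 1.431], 'qvel': [0.0, -0.002, -0.0, 0.0, -0.002, 0.001], 'tau': [-0.001, -48.062, 29.854, 0.019, -0.0, 0.0], 'tcp_pos': [0.243, -0.521, 0.23], 'orientation': [-0.001, 0.976, 0.217, -0.0], 'wrist_force': [0.067, -0.684, -0.769], 'ft_torque': [0.002, -0.013, -0.014], 'finger_gap': 0.085}
scene {'K': array([[434.53664818,   0.        , 251.19505074],
       [  0.        , 434.53664818, 189.18796123],
       [  0.        ,   0.        ,   1.        ]]), 'xyz': array([1.14912979, 0.68002101, 0.82704853]), 'attitude': array([-0.16080099,  0.32877517,  0.84468791, -0.39057941])}
scene stop_top 0.42 [336.3, 238.5, 8.3, 13.0] [341.1 244.1]
scene stop_top 0.4 [363.3, 196.3, 16.8, 7.9] [372.1 201.5]
scene stop_box 0.92 [343.3, 283.5, 51.7, 56.1] [366.6 311.5]
scene stop_box 0.92 [348.6, 193.8, 43.8, 39.0] [369.4 212.5]
scene stop_box 0.87 [309.6, 233.6, 53.9, 43.6] [338.3 255.3]
scene bumper_mid 0.88 [166.0, 157.5, 138.7, 75.4] [232.4 195.5]
scene machine 0.74 [165.5, 160.0, 136.0, 113.3] [230.6 213.4]
scene machine 0.31 [281.0
[... 817 characters left out ...]
5 [84.1, 163.7, 34.2, 38.7] [101.9 185. ]
top bumper_mid 0.71 [188.0, 99.7, 97.0, 127.5] [242.5 167.4]
top machine 0.69 [190.5, 96.9, 104.0, 131.9] [245.3 163.8]
top machine 0.63 [192.2, 98.3, 90.4, 129.3] [242.7 167.7]
top machine 0.42 [132.2, 131.6, 28.4, 25.5] [143.9 143.7]
top strip_mid 0.89 [192.2, 96.6, 91.9, 128.5] [242.5 167.7]
top strip_mid 0.54 [191.8, 96.9, 105.3, 129.4] [245.3 163.9]
top strip_mid 0.49 [146.2, 209.3, 8.7, 13.5] [150.  214.8]
top model_house 0.83 [359.4, 224.4, 38.7, 35.5] [376.6 239.7]
top model_house 0.29 [363.5, 123.6, 43.2, 29.3] [384.4 138.8]
top glue 0.67 [133.5, 130.8, 25.2, 29.9] [144.  143.5]
top sanding_block 0.65 [363.4, 125.9, 44.0, 29.3] [384.5 138.9]
```

View pics/a.png

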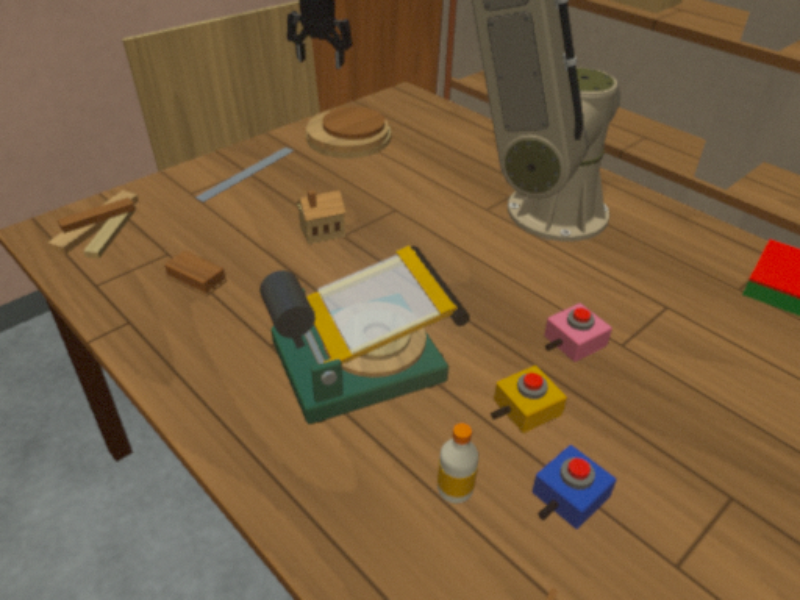

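View pics/b.png

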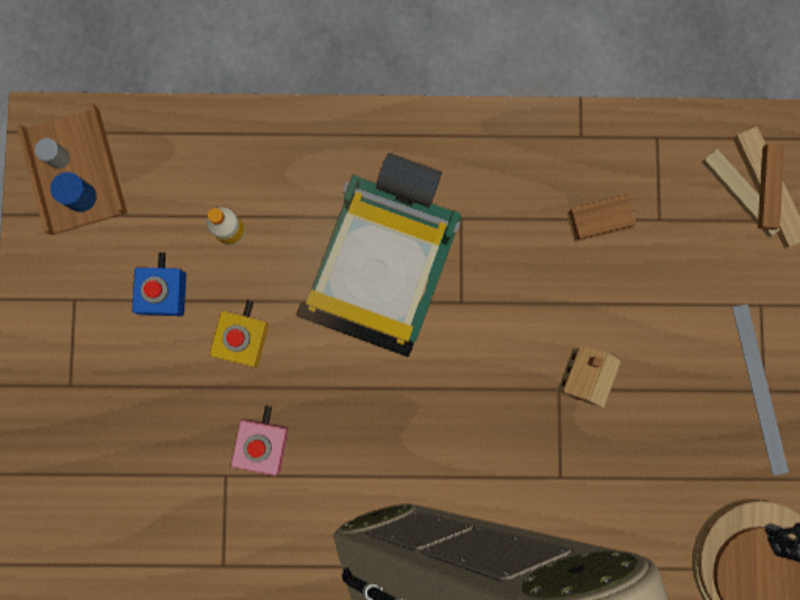

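The top view shows the machine at (385,265), with its bumper running from about (300,312) to (408,350). The yellow stop box's red button is at (236,338). The pink box (257,448) and blue box (153,289) are look-alikes. The scene view agrees: yellow button at (533,382), bumper from (415,250) to (461,318).

```bash
cat >h.py <<'E'
from workcell import *
import cv2,numpy as np
from scipy.spatial.transform import Rotation as R
def rot(q): return R.from_quat(q,scalar_first=True)
def ray(c,uv):
    i=camera_info(c);d=np.linalg.inv(i["K"])@[uv[0],uv[1],1];return i["xyz"],rot(i["attitude"]).apply(d)
def plane(c,uv,z):
    o,d=ray(c,uv);return (o+d*(z-o[2])/d[2]).round(4)
def tri(uv1,uv2):
    o,d=ray("scene",uv1);p,e=ray("top",uv2);s=np.linalg.lstsq(np.c_[d,-e],p-o,rcond=None)[0]
    a,b=o+s[0]*d,p+s[1]*e;return ((a+b)/2).round(4),np.linalg.norm(a-b).round(4)
def proj(c,X):
    i=camera_info(c);p=rot(i["attitude"]).inv().apply(np.array(X)-i["xyz"]);return (p@i["K"].T/p[...,2:])[...,:2]
E
python3 - <<'E'
from h import *
k=.64
for c,n in(("scene","a"),("top","b")):
    im=read_camera(c);hsv=cv2.cvtColor(im,cv2.COLOR_BGR2HSV)
    red=((hsv[...,0]<6)|(hsv[...,0]>174))&(hsv[...,1]>180)&(hsv[...,2]>120)
    n,l,st,ce=cv2.connectedComponentsWithStats(red.astype('uint8'))
    for i in range(1,n):
        if st[i,4]>30: print(c,"red",st[i],ce[i].round(1),plane(c,ce[i],.067))
    dark=(im.max(2)<45).astype('uint8')
    n,l,st,ce=cv2.connectedComponentsWithStats(dark)
    for i in range(1,n):
        if st[i,4]>100:
            r=cv2.minAreaRect(np.argwhere(l==i)[:,::-1].astype('float32'));bp=cv2.boxPoints(r)
            print(c,"dark",st[i],[(p.round(1).tolist(),plane(c,p,.136).tolist()) for p in bp])
print("ends",plane("top",(300*k,312*k),.14),plane("top",(408*k,350*k),.14))
print(tri((415*k,250*k),(408*k,350*k)),tri((461*k,318*k),(300*k,312*k)))
E
```

```text
scene red [480 153  32  37 796] [498.3 171.2] [-0.064   0.4448  0.067 ]
scene red [367 197  11   9  69] [372.1 201. ] [0.319 0.275 0.067]
scene red [335 240  12   9  82] [340.9 243.8] [0.5033 0.3152 0.067 ]
scene red [364 294  13  12 125] [370.2 299.2] [0.5833 0.4552 0.067 ]
scene dark [184   0  41  41 794] [([184.0, 40.0], [0.1326, -0.8077, 0.136]), ([184.0, 0.0], [-0.1844, -1.2411, 0.136]), ([224.0, 0.0], [-0.3401, -1.1102, 0.136]), ([224.0, 40.0], [0.0068, -0.6994, 0.136])]
scene dark [358   2   9  35 152] [([357.3999938964844, 2.5999999046325684], [-0.8339, -0.6387, 0.136]), ([362.0, 2.0], [-0.8604, -0.6294, 0.136]), ([366.5, 35.79999923706055], [-0.4885, -0.3357, 0.136]), ([361.8999938964844, 36.400001525878906], [-0.4675, -0.3444, 0.136])]
scene dark [364  43   9  46 187] [([363.3999938964844, 43.099998474121094], [-0.4106, -0.2957, 0.136]), ([368.20001220703125, 42.599998474121094], [-0.4307, -0.2857, 0.136]), ([373.0, 87.69999694824219], [-0.1033, -0.0334, 0.136]), ([368.1000061035156, 88.19999694824219], [-0.0874, -0.0422, 0.136])]
scene dark [ 34 199  49  95 933] [([33.2000
[... 1561 characters left out ...]
] [([330.20001220703125, 362.79998779296875], [0.1448, -0.145, 0.136]), ([405.0, 347.79998779296875], [0.1811, -0.3257, 0.136]), ([409.6000061035156, 371.1000061035156], [0.1267, -0.3356, 0.136]), ([334.79998779296875, 386.0], [0.0908, -0.1556, 0.136])]
top dark [219 363  16  17 119] [([216.1999969482422, 368.6000061035156], [0.1292, 0.1282, 0.136]), ([221.3000030517578, 362.3999938964844], [0.1437, 0.1162, 0.136]), ([235.1999969482422, 373.79998779296875], [0.1175, 0.0825, 0.136]), ([230.1999969482422, 380.0], [0.103, 0.0945, 0.136])]
ends [0.5345 0.1935 0.14  ] [0.4761 0.0226 0.14  ]
(array([0.4748, 0.024 , 0.1405]), np.float64(0.0036)) (array([0.5362, 0.1929, 0.1334]), np.float64(0.0034))
```

```bash
cat >>h.py <<'E'
def goto(P,a,psi=-10):
    """shift (cm) and rotvec (deg) in tool axes from the measured pose; a = pitch below level, psi = heading"""
    s=get_state();q=rot(s["orientation"]);a,psi=np.radians([a,psi])
    z=np.array([np.cos(a)*np.cos(psi),np.cos(a)*np.sin(psi),-np.sin(a)]);y=np.array([-np.sin(psi),np.cos(psi),0])
    T=R.from_matrix(np.c_[np.cross(y,z),y,z])
    print("t",s["clock"],"tcp",s["tcp_pos"].round(4) if hasattr(s["tcp_pos"],'round') else s["tcp_pos"],"F",np.round(s["wrist_force"],1))
    print("rows",(q.inv().apply(np.array(P)-s["tcp_pos"])*100).round(2),(q.inv()*T).as_rotvec(degrees=True).round(1))
C=np.array([0.505,0.108]); YAW=-18.4
E
python3 - <<'E'
from h import *
goto([.3,-.2,.25],90);goto([.5,.313,.12],90)
E
```

```text
t 1.0 tcp [ 0.2433 -0.5211  0.2313] F [-0.4 -0.2 -0.5]
rows [ 18.73 -26.69  -1.87] [   0.    0. -145.]
t 1.0 tcp [ 0.2433 -0.5211  0.2313] F [-0.4 -0.2 -0.5]
rows [ 58.55 -64.72  11.12] [   0.    0. -145.]
```

Request:
send_rows:
  series: [28,-31,-2,0,0,-70,0,28,-31,-2,0,0,-70,0,28,-31,-2,0,0,-70,0,28,-31,-2,0,0,-70,0,28,-31,-2,0,0,-70,0,28,-31,-2,0,0,-70,0,28,-31,-2,0,0,-70,0,28,-31,-2,0,0,-70,0,28,-31,-2,0,0,-70,0,28,-31,-2,0,0,-70,0]

```text
clock: 1.83
tcp_pos: [0.3654, -0.1213, 0.2517]
orientation: [0.001, 0.673, 0.739, 0.0]
wrist_force: [1.3, -0.0, -0.2]
finger_gap: 0.0001
```

```bash
python3 - <<'E'
from h import *
goto([.5,.313,.16],90)
E
```

```text
t 1.8333 tcp [ 0.3654 -0.1213  0.2517] F [ 1.3 -0.  -0.2]
rows [42.   17.42  9.15] [  0.    0.1 -74.7]
```

Request:
send_rows:
  series: [42,17.4,0,0,0,-75,0,42,17.4,0,0,0,-75,0,42,17.4,0,0,0,-75,0,42,17.4,0,0,0,-75,0,42,17.4,0,0,0,-75,0,42,17.4,0,0,0,-75,0,42,17.4,0,0,0,-75,0,42,17.4,3,0,0,-75,0,42,17.4,6,0,0,-75,0,42,17.4,9,0,0,-75,0]

```text
clock: 2.67
tcp_pos: [0.4886, 0.2653, 0.2031]
orientation: [0.003, 0.112, 0.994, 0.001]
wrist_force: [0.8, -0.4, -0.2]
finger_gap: -0.0
```

```bash
python3 - <<'E'
from h import *
goto([.5,.313,.12],90)
im=read_camera("wrist");cv2.imwrite("pics/w1.png",im)
i=camera_info("wrist");print(i)
hsv=cv2.cvtColor(im,cv2.COLOR_BGR2HSV)
red=((hsv[...,0]<6)|(hsv[...,0]>174))&(hsv[...,1]>170)&(hsv[...,2]>90)
n,l,st,ce=cv2.connectedComponentsWithStats(red.astype('uint8'))
K=i["K"]
for j in range(1,n):
    if st[j,4]>30:
        d=(ce[j]-K[:2,2])/K[0,0];r=np.hypot(*d);v=np.r_[d/r*np.sin(r),np.cos(r)];w=rot(i["attitude"]).apply(v)
        print(st[j],ce[j].round(1),(i["xyz"]+w*(.067-i["xyz"][2])/w[2]).round(4))
E
```

```text
t 2.6667 tcp [0.4886 0.2653 0.2031] F [ 0.8 -0.4 -0.2]
rows [-0.    4.88  8.33] [ 0.2  0.3 -2.9]
{'K': array([[297.31863964,   0.        , 256.28826597],
       [  0.        , 297.31863964, 187.9402348 ],
       [  0.        ,   0.        ,   1.        ]]), 'xyz': array([0.42175578, 0.28300091, 0.33815885]), 'attitude': array([0.10470593, 0.77250074, 0.62056713, 0.08470956])}
[214   0  24  19  84] [228.6  12.6] [0.3284 0.2781 0.067 ]
[298 162  15   7  39] [304.2 164. ] [0.4821 0.3158 0.067 ]
[424 205  13  13  66] [428.1 209.4] [0.5596 0.4456 0.067 ]
```

View pics/w1.png

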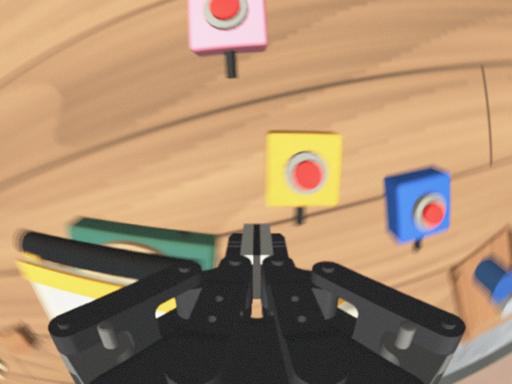

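The wrist view shows the yellow box's button at about (308,174), just ahead of the fingers, with pink at (225,8) and blue at (432,212). I'll go above the button and take one settled check.

Request:
send_rows:
  series: [0,4.9,4,0,0,-3,0,0,4.9,8,0,0,-3,0,0,4.9,8.3,0,0,-3,0,0,4.9,8.3,0,0,-3,0,0,4.9,8.3,0,0,-3,0,0,4.9,8.3,0,0,-3,0]

```text
clock: 3.22
tcp_pos: [0.4986, 0.3094, 0.1198]
orientation: [0.001, 0.09, 0.996, 0.0]
wrist_force: [0.8, 0.7, 0.2]
finger_gap: 0.0001
```

```bash
python3 - <<'E'
from h import *
goto([.5,.313,.056],90)
im=read_camera("wrist");cv2.imwrite("pics/w2.png",im)
i=camera_info("wrist")
hsv=cv2.cvtColor(im,cv2.COLOR_BGR2HSV)
red=((hsv[...,0]<8)|(hsv[...,0]>172))&(hsv[...,1]>140)&(hsv[...,2]>60)
n,l,st,ce=cv2.connectedComponentsWithStats(red.astype('uint8'))
K=i["K"]
for j in range(1,n):
    if st[j,4]>30:
        d=(ce[j]-K[:2,2])/K[0,0];r=np.hypot(*d);v=np.r_[d/r*np.sin(r),np.cos(r)];w=rot(i["attitude"]).apply(v)
        print(st[j],ce[j].round(1),(i["xyz"]+w*(.067-i["xyz"][2])/w[2]).round(4))
E
```

```text
t 3.2167 tcp [0.4986 0.3094 0.1198] F [0.8 0.7 0.2]
rows [-0.06  0.37  6.38] [ 0.   0.1 -0.4]
[ 241  184   41   41 1302] [260.7 204.1] [0.4988 0.3128 0.067 ]
[419 245  30  31 701] [433.  259.9] [0.5781 0.4506 0.067 ]
```

View pics/w2.png

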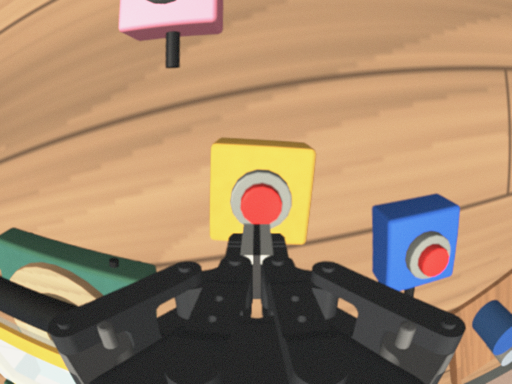

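The button at (260,204) projects to (0.499,0.313), which agrees with the scene and top cameras. Next is the press.

Request:
send_rows:
  series: [0,0.3,2,0,0,0,0,0,0.3,4,0,0,0,0,0,0.3,5,0,0,0,0,0,0.3,5.4,0,0,0,0,0,0.3,5.7,0,0,0,0,0,0.3,5.9,0,0,0,0,0,0.3,6.1,0,0,0,0,0,0.3,6.2,0,0,0,0,0,0.3,6.2,0,0,0,0,0,0.3,6.2,0,0,0,0]

```text
clock: 4.1
tcp_pos: [0.4988, 0.312, 0.0608]
orientation: [0.001, 0.09, 0.996, 0.0]
wrist_force: [-8.8, -4.9, 21.9]
finger_gap: -0.0001
```

Fully down: the tip stopped at z = 0.0608 with 22 N, against the expected 0.061. Now I'll release and plan the bumper push.

```bash
cat >>h.py <<'E'
MID=np.array([.507,.109]);YAW=np.radians(-17.7);U=np.array([np.cos(YAW),np.sin(YAW),0]);B=np.array([-np.sin(YAW),np.cos(YAW),0])
O=np.r_[MID,0]+.137*U
def push(th,a,psi,gap,s=.022,off=.04):
    f=th+np.radians(9.4);P=O+(.08-.22*np.cos(f))*U+off*B+np.array([0,0,.1+.22*np.sin(f)])
    A,H=np.radians([a,psi]);d=np.array([np.cos(A)*np.cos(H),np.cos(A)*np.sin(H),-np.sin(A)])
    m=np.cross(d,B);m/=np.linalg.norm(m);m*=np.sign(m[2])
    return P-(.024+gap)*m+s*d
E
python3 - <<'E'
from h import *
for a in(35,45):
  for psi in(-18,-30): print(a,psi,push(0,a,psi,.012,-.06).round(3),push(0,a,psi,.012).round(3),push(0,a,psi,0).round(3),push(.9,a,psi,0).round(3))
s=get_state();print(s["joint_pos"])
goto([.5,.313,.2],90,-10);goto([.36,.26,.22],40,-30)
E
```

```text
35 -18 [0.453 0.169 0.141] [0.517 0.148 0.094] [0.523 0.146 0.104] [0.628 0.112 0.26 ]
35 -30 [0.457 0.178 0.141] [0.515 0.144 0.094] [0.521 0.142 0.104] [0.626 0.109 0.26 ]
45 -18 [0.455 0.168 0.153] [0.51  0.15  0.095] [0.518 0.147 0.103] [0.623 0.114 0.26 ]
45 -30 [0.458 0.176 0.153] [0.508 0.147 0.095] [0.516 0.145 0.104] [0.621 0.111 0.26 ]
[ 0.42322416  0.43982725 -0.20277248  0.92581271 -0.00120749  0.60423339]
t 4.1 tcp [0.4988 0.312  0.0608] F [-8.8 -4.9 21.9]
rows [ -0.14   0.12 -13.92] [ 0.   0.2 -0.4]
t 4.1 tcp [0.4988 0.312  0.0608] F [-8.8 -4.9 21.9]
rows [ 12.68  -7.61 -15.96] [  8.6 -49.4  18.3]
```

Request:
send_rows:
  series: [0,0,-1,0,0,0,0,0,0,-3,0,0,0,0,0,0,-6,0,0,0,0,0,0,-10,0,0,0,0,0,0,-14,0,0,0,0,0,0,-14,0,0,0,0]

```text
clock: 4.6
tcp_pos: [0.5028, 0.3144, 0.2064]
orientation: [0.007, 0.09, 0.996, 0.004]
wrist_force: [2.1, 0.3, 0.4]
finger_gap: 0.0001
```

```bash
python3 - <<'E'
from h import *
print(get_state()["joint_pos"]);goto([.36,.24,.20],40,-30)
E
```

```text
[4.23530631e-01 3.42694084e-01 2.65739026e-02 1.23912794e+00
 1.32207695e-04 6.04226797e-01]
t 4.6 tcp [0.5028 0.3144 0.2064] F [2.1 0.3 0.4]
rows [12.71 -9.89  0.39] [  9.2 -48.9  18.1]
```

```bash
python3 - <<'E'
from h import *
goto([.43,.22,.20],40,-25);goto(push(0,40,-25,.012,-.06),40,-25)
E
```

```text
t 4.6 tcp [0.5028 0.3144 0.2064] F [2.1 0.3 0.4]
rows [  5.47 -10.6    0.48] [  6.9 -49.1  13.4]
t 4.6 tcp [0.5028 0.3144 0.2064] F [2.1 0.3 0.4]
rows [  2.21 -14.76   5.78] [  6.9 -49.1  13.4]
```

Request:
send_rows:
  series: [5.5,-10.6,0.5,7,-49,13.4,0,5.5,-10.6,0.5,7,-49,13.4,0,5.5,-10.6,0.5,7,-49,13.4,0,5.5,-10.6,0.5,7,-49,13.4,0,5.5,-10.6,0.5,7,-49,13.4,0,5.5,-10.6,0.5,7,-49,13.4,0,5.5,-10.6,0.5,7,-49,13.4,0,5.5,-10.6,0.5,7,-49,13.4,0,5.5,-10.6,0.5,7,-49,13.4,0,5.5,-10.6,0.5,7,-49,13.4,0]

```text
clock: 5.43
tcp_pos: [0.4252, 0.2188, 0.1918]
orientation: [0.406, 0.193, 0.888, -0.095]
wrist_force: [-0.2, -0.5, 0.1]
finger_gap: 0.0001
```

```bash
python3 - <<'E'
from h import *
print(np.round(get_state()["joint_pos"],2));goto(push(0,40,-25,.012,-.06),40,-25)
E
```

```text
[ 0.76 -0.03 -0.77  0.43 -0.79  1.02]
t 5.4333 tcp [0.4252 0.2188 0.1918] F [-0.2 -0.5  0.1]
rows [ 0.41 -2.78  6.45] [-0.4 -0.7  0.6]
```

Request:
send_rows:
  series: [0.4,-2.8,3,-0.4,-0.7,0.6,0,0.4,-2.8,6.4,-0.4,-0.7,0.6,0,0.4,-2.8,6.4,-0.4,-0.7,0.6,0,0.4,-2.8,6.4,-0.4,-0.7,0.6,0,0.4,-2.8,6.4,-0.4,-0.7,0.6,0]

```text
clock: 5.85
tcp_pos: [0.4561, 0.1727, 0.1483]
orientation: [0.413, 0.198, 0.884, -0.092]
wrist_force: [-0.2, 0.1, 0.4]
finger_gap: 0.0001
```

```bash
python3 - <<'E'
from h import *
print(np.round(get_state()["joint_pos"],2));goto(push(0,40,-25,.012),40,-25)
a=read_camera("wrist");b=read_camera("scene")[110:290,130:370]
cv2.imwrite("pics/w3.png",a);cv2.imwrite("pics/s3.png",cv2.resize(b,(800,600)))
E
```

```text
[ 0.61 -0.02 -0.93  0.12 -0.73  0.84]
t 5.85 tcp [0.4561 0.1727 0.1483] F [-0.2  0.1  0.4]
rows [0.18 0.07 8.19] [-0.1  0.1 -0.2]
```

View pics/w3.png

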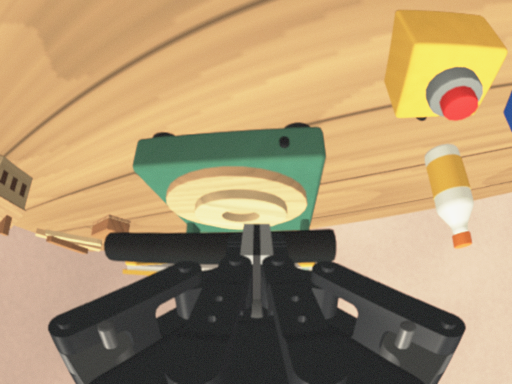

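View pics/s3.png

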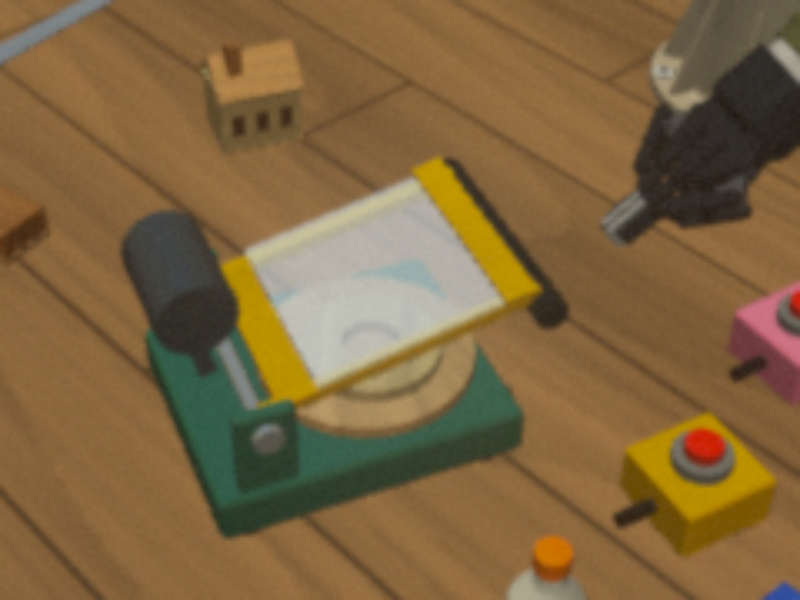

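The wrist view, taken from below the tool, shows the bar from (108,246) to (335,246), with the tip at (257,230) about two thirds along, as planned. The scene crop shows the guard closed and the tool clear. Now I'll advance under the bar.

Request:
send_rows:
  series: [0.2,0,1.5,0,0,0,0,0.2,0,3,0,0,0,0,0.2,0,4.5,0,0,0,0,0.2,0,6,0,0,0,0,0.2,0,7.2,0,0,0,0,0.2,0,8.2,0,0,0,0,0.2,0,8.2,0,0,0,0,0.2,0,8.2,0,0,0,0]

```text
clock: 6.62
tcp_pos: [0.511, 0.1471, 0.0932]
orientation: [0.413, 0.197, 0.884, -0.092]
wrist_force: [-0.3, 0.6, 0.4]
finger_gap: 0.0001
```

```bash
python3 - <<'E'
from h import *
print(np.round(get_state()["joint_pos"],2))
for th in(.0,.1,.2,.3,.45,.6,.75,.85,.95): print(th);goto(push(th,40+15*th,-25,0),40+15*th,-25)
a=read_camera("scene")[110:290,130:370];cv2.imwrite("pics/s4.png",cv2.resize(a,(800,600)))
E
```

```text
[ 0.47  0.14 -0.99 -0.19 -0.65  0.69]
0.0
t 6.6167 tcp [0.511  0.1471 0.0932] F [-0.3  0.6  0.4]
rows [-1.35  0.14  0.02] [-0.1  0.1 -0. ]
0.1
t 6.6167 tcp [0.511  0.1471 0.0932] F [-0.3  0.6  0.4]
rows [-3.24  0.2  -1.07] [-0.1  1.6 -0. ]
0.2
t 6.6167 tcp [0.511  0.1471 0.0932] F [-0.3  0.6  0.4]
rows [-5.22  0.28 -1.96] [-0.1  3.1 -0. ]
0.3
t 6.6167 tcp [0.511  0.1471 0.0932] F [-0.3  0.6  0.4]
rows [-7.27  0.38 -2.64] [-0.1  4.6 -0. ]
0.45
t 6.6167 tcp [0.511  0.1471 0.0932] F [-0.3  0.6  0.4]
rows [-10.45   0.59  -3.28] [-0.1  6.8 -0. ]
0.6
t 6.6167 tcp [0.511  0.1471 0.0932] F [-0.3  0.6  0.4]
rows [-13.66   0.85  -3.42] [-0.1  9.1 -0. ]
0.75
t 6.6167 tcp [0.511  0.1471 0.0932] F [-0.3  0.6  0.4]
rows [-16.84   1.16  -3.07] [-0.1 11.3 -0. ]
0.85
t 6.6167 tcp [0.511  0.1471 0.0932] F [-0.3  0.6  0.4]
rows [-18.91   1.38  -2.58] [-0.1 12.8 -0. ]
0.95
t 6.6167 tcp [0.511  0.1471 0.0932] F [-0.3  0.6  0.4]
rows [-20.91   1.63  -1.88] [-0.1 14.3 -0. ]
```

View pics/s4.png

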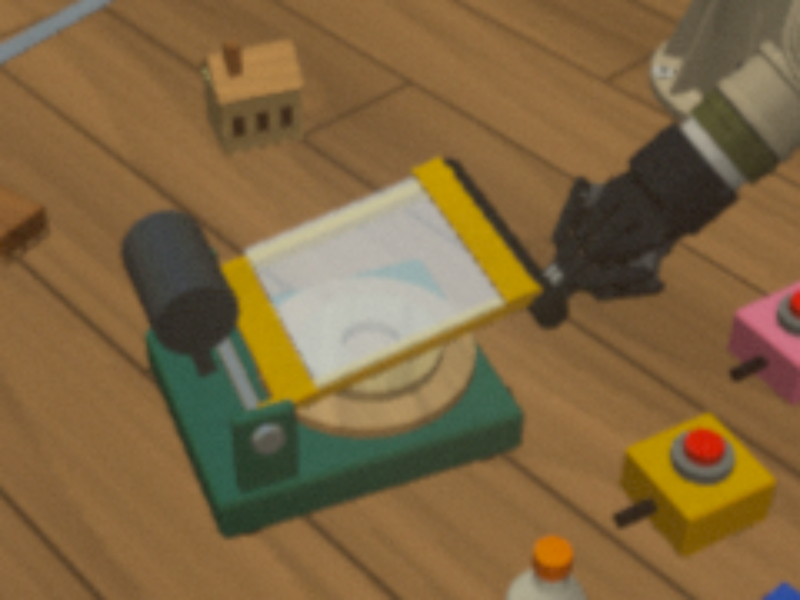

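The fingers are under the bar at about (550,290) in the crop, no contact force, guard still closed. Now the slow push up.

Request:
send_rows:
  series: [-0.7,0.1,0,0,0,0,0,-1.35,0.1,0,0,0,0,0,-1.8,0.15,-0.3,0,0.4,0,0,-2.3,0.2,-0.55,0,0.8,0,0,-2.8,0.2,-0.8,0,1.2,0,0,-3.2,0.2,-1.05,0,1.6,0,0,-3.7,0.2,-1.3,0,2,0,0,-4.2,0.25,-1.5,0,2.4,0,0,-4.7,0.3,-1.75,0,2.8,0,0,-5.2,0.3,-1.95,0,3.1,0,0]

```text
clock: 7.5
tcp_pos: [0.527, 0.1419, 0.1449]
orientation: [0.387, 0.198, 0.896, -0.087]
wrist_force: [-4.6, 3.1, -1.2]
finger_gap: -0.0001
```

```bash
cat >p.py <<'E'
from h import *
import sys
print(np.round(get_state()["joint_pos"],2))
for th in map(float,sys.argv[1:]): print(th,end=' ');goto(push(th,40+15*th,-25,0),40+15*th,-25)
E
python3 p.py .3 .45 .6
```

```text
[ 0.42  0.03 -0.87  0.06 -0.58  0.67]
0.3 t 7.5 tcp [0.527  0.1419 0.1449] F [-4.6  3.1 -1.2]
rows [-2.21  0.18 -0.74] [-0.   1.3  0.1]
0.45 t 7.5 tcp [0.527  0.1419 0.1449] F [-4.6  3.1 -1.2]
rows [-5.34  0.38 -1.55] [-0.   3.5  0.1]
0.6 t 7.5 tcp [0.527  0.1419 0.1449] F [-4.6  3.1 -1.2]
rows [-8.54  0.63 -1.88] [-0.   5.8  0.1]
```

Request:
send_rows:
  series: [-0.6,0,-0.2,0,0.3,0,0,-1.1,0.1,-0.4,0,0.6,0,0,-1.7,0.1,-0.55,0,1,0,0,-2.2,0.2,-0.75,0,1.3,0,0,-2.7,0.2,-0.9,0,1.7,0,0,-3.2,0.25,-1.05,0,2,0,0,-3.8,0.3,-1.2,0,2.4,0,0,-4.3,0.3,-1.3,0,2.8,0,0,-4.8,0.35,-1.45,0,3.1,0,0,-5.3,0.4,-1.55,0,3.5,0,0]

```text
clock: 8.33
tcp_pos: [0.5533, 0.1344, 0.1954]
orientation: [0.361, 0.202, 0.907, -0.081]
wrist_force: [-2.6, 0.4, -0.8]
finger_gap: 0.0003
```

```bash
python3 p.py .6 .75 .85; python3 - <<'E'
from h import *
a=read_camera("scene")[90:270,130:370];cv2.imwrite("pics/s5.png",cv2.resize(a,(800,600)))
E
```

```text
[ 0.36 -0.01 -0.71  0.28 -0.51  0.64]
0.6 t 8.3333 tcp [0.5533 0.1344 0.1954] F [-2.6  0.4 -0.8]
rows [-2.98  0.21 -0.56] [-0.1  2.5 -0.1]
0.75 t 8.3333 tcp [0.5533 0.1344 0.1954] F [-2.6  0.4 -0.8]
rows [-6.18  0.52 -0.58] [-0.1  4.7 -0.1]
0.85 t 8.3333 tcp [0.5533 0.1344 0.1954] F [-2.6  0.4 -0.8]
rows [-8.29  0.75 -0.33] [-0.1  6.2 -0.1]
```

View pics/s5.png

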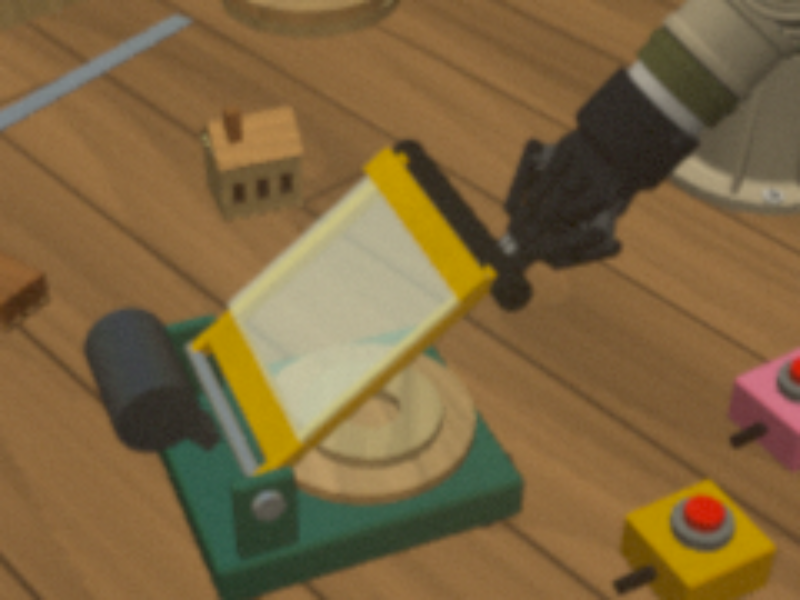

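The guard is rising as planned, with the bumper's end at about (510,290) and the fingers beneath it. I'll go on slowly to 0.75.

Request:
send_rows:
  series: [-0.6,0,-0.1,0,0.5,0,0,-1.2,0.1,-0.2,0,1,0,0,-1.8,0.1,-0.35,0,1.5,0,0,-2.4,0.2,-0.45,0,2,0,0,-3,0.2,-0.55,0,2.5,0,0,-3.6,0.3,-0.6,0,3,0,0,-4.3,0.3,-0.6,0,3.4,0,0,-4.9,0.4,-0.6,0,3.8,0,0,-5.5,0.5,-0.6,0,4.3,0,0,-6.2,0.5,-0.6,0,4.7,0,0]

```text
clock: 9.22
tcp_pos: [0.5926, 0.1219, 0.2421]
orientation: [0.324, 0.205, 0.921, -0.072]
wrist_force: [0.2, 0.5, -0.7]
finger_gap: -0.0003
```

```bash
python3 p.py .85 .95 1.05
```

```text
[ 0.27  0.01 -0.51  0.5  -0.42  0.59]
0.85 t 9.2167 tcp [0.5926 0.1219 0.2421] F [ 0.2  0.5 -0.7]
rows [-2.13  0.22  0.08] [-0.1  1.5 -0. ]
0.95 t 9.2167 tcp [0.5926 0.1219 0.2421] F [ 0.2  0.5 -0.7]
rows [-4.23  0.46  0.37] [-0.1  3.  -0. ]
1.05 t 9.2167 tcp [0.5926 0.1219 0.2421] F [ 0.2  0.5 -0.7]
rows [-6.28  0.72  0.88] [-0.1  4.5 -0. ]
```

Request:
send_rows:
  series: [-0.5,0,0,0,0.4,0,0,-1,0.1,0,0,0.7,0,0,-1.6,0.15,0.05,0,1.1,0,0,-2.1,0.2,0.1,0,1.5,0,0,-2.6,0.3,0.15,0,1.9,0,0,-3.1,0.3,0.2,0,2.2,0,0,-3.7,0.4,0.3,0,2.6,0,0,-4.2,0.45,0.35,0,3,0,0,-4.2,0.45,0.35,0,3,0,0,-4.2,0.45,0.35,0,3,0,0]

```text
clock: 10.05
tcp_pos: [0.626, 0.111, 0.2654]
orientation: [0.3, 0.207, 0.929, -0.067]
wrist_force: [-0.2, -0.1, -0.2]
finger_gap: 0.0002
```

```bash
python3 - <<'E'
from h import *
s=get_state();print(s["clock"],s["wrist_force"])
a=read_camera("scene")[70:250,130:370];cv2.imwrite("pics/s6.png",cv2.resize(a,(800,600)))
E
```

```text
10.05 [-0.16915867 -0.08444011 -0.2181834 ]
```

View pics/s6.png

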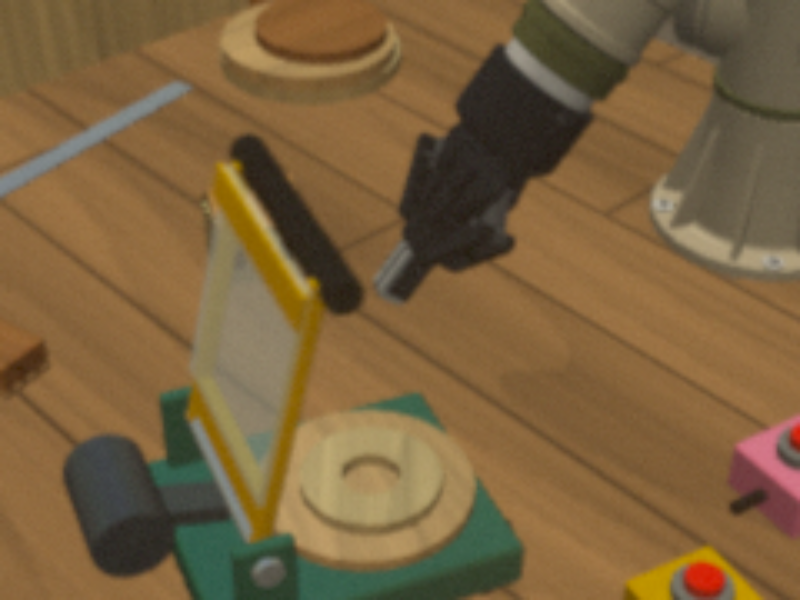

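The guard has left the fingers and is past balance, carried by the counterweight, with its bumper at (240–360, 145–305). I'll withdraw straight back and let it settle.

Request:
send_rows:
  series: [0,0,-2,0,0,0,0,0,0,-5,0,0,0,0,0,0,-8,0,0,0,0,0,0,-11,0,0,0,0,0,0,-13,0,0,0,0,0,0,-13,0,0,0,0,0,0,-13,0,0,0,0,0,0,-13,0,0,0,0,0,0,-13,0,0,0,0,0,0,-13,0,0,0,0]

```text
clock: 10.93
tcp_pos: [0.5565, 0.1429, 0.3686]
orientation: [0.299, 0.207, 0.929, -0.068]
wrist_force: [-0.8, -0.1, -0.7]
finger_gap: -0.0002
```

Request:
send_rows:
  series: [0,0,0,0,0,0,0,0,0,0,0,0,0,0,0,0,0,0,0,0,0,0,0,0,0,0,0,0,0,0,0,0,0,0,0,0,0,0,0,0,0,0,0,0,0,0,0,0,0,0,0,0,0,0,0,0,0,0,0,0,0,0,0,0,0,0,0,0,0,0]

```text
clock: 11.77
tcp_pos: [0.5567, 0.1435, 0.3707]
orientation: [0.3, 0.206, 0.929, -0.067]
wrist_force: [0.1, 0.1, -0.1]
finger_gap: -0.0001
```

Request:
send_rows:
  series: [0,0,0,0,0,0,0,0,0,0,0,0,0,0,0,0,0,0,0,0,0,0,0,0,0,0,0,0,0,0,0,0,0,0,0,0,0,0,0,0,0,0,0,0,0,0,0,0,0,0,0,0,0,0,0,0,0,0,0,0,0,0,0,0,0,0,0,0,0,0]

```text
clock: 12.6
tcp_pos: [0.5567, 0.1434, 0.3707]
orientation: [0.3, 0.207, 0.929, -0.067]
wrist_force: [-0.4, 0.0, -0.7]
finger_gap: 0.0001
```

```bash
python3 - <<'E'
from h import *
s=get_state();print(s["clock"],s["tcp_pos"],s["wrist_force"])
im=read_camera("scene");cv2.imwrite("pics/s7.png",cv2.resize(im,(800,600)))
f=1.4+np.radians(9.4);P=O+(.08-.22*np.cos(f))*U+np.array([0,0,.1+.22*np.sin(f)])
print("expected bumper ends px/.64",(proj("scene",np.array([P-.095*B,P+.095*B]))/.64).round())
im2=read_camera("scene");print("change",cv2.absdiff(im,im2).max(2)[100:300,130:330].mean())
E
```

```text
12.6 [0.55673195 0.14341839 0.3706666 ] [-0.36556609  0.01999879 -0.71189852]
expected bumper ends px/.64 [[280. 184.]
 [328. 257.]]
change 3.224325
```

View pics/s7.png

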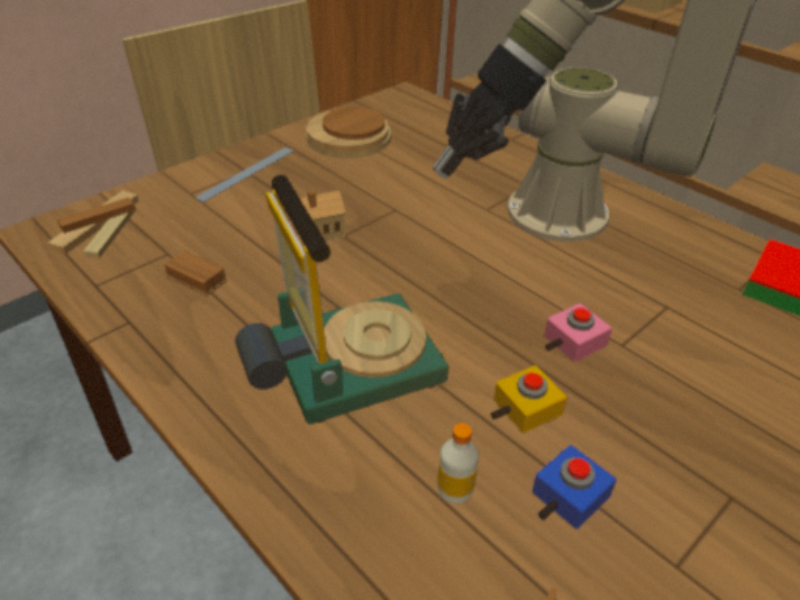

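The bumper now spans (280,184) to (318,250), against (280,184) to (328,257) predicted for 1.40 rad, so the guard is on its upper stop. The ring, house, block and glue are where they were, and the arm is clear.

```bash
python3 -c "
from workcell import *
print(hand_in())"
```

```text
the job is handed in; nothing more can be done
None
```

The stop button was pressed all the way down and the guard now stands fully raised by itself. The job was handed in at about 12.7 s of the 51 s allowed.

- **Button:** I pressed the yellow box's red button with the guard still closed. The tip stopped at z = 0.0608 m with about 22 N, where fully down should be 0.061 m.
- **Guard:** I put the shut fingers under the black bumper and pushed it up slowly, with horizontal and vertical contact forces below about 6 N. Past the balance point it left the fingers and the counterweight carried it on. I then withdrew the arm.
- **Last checks:** In the final picture the bumper's right end is where 1.40 rad predicts and its left end is within about 12 pixels. The wrist force is near zero and the arm is clear. The ring and the loose things look unmoved by eye.
- **Disagreements:** The scene and top cameras differed by about 5 mm on the button's position. The wrist camera's close-up settled it at (0.499, 0.313) m. An earlier wrist-camera estimate, taken while the arm was moving, was off and I did not use it. The test for remaining motion in the last two pictures (mean change 3.2 grey levels) has no reference, so it settles nothing by itself.

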